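Lock the battery hatch of a training drone

ROBOT

A 6-joint arm with a two-finger parallel gripper is mounted at the origin on the work surface. World frame = base frame: x ahead of the robot, y to its left, z up, the work surface at z = 0. Lengths are in m, angles in degrees, forces in N, time in s.
With the tool pointing down it reaches from about 0.25 to 0.725 m from the base axis. Payload 4 kg.
Tool frame: the origin (TCP) lies at the very end of the fingers, on their centre line; the grasp point (between the pads) lies 19 mm behind it (hold_point_z is the distance from the TCP to the grasp point, in m); z points along the fingers, x is the direction in which the jaws open and shut, and the axes are right-handed (so a half turn about z gives the same grasp; the last joint's range is limited). The gripper opens to 85 mm and grips with 20 to 120 N. Pads are 22 mm wide; open, the fingers measure 114 mm over their backs; the gripper's body (76 mm by 85 mm) begins 54 mm behind the grasp point. The pads swing forward as they close: fully open they stand 13 mm farther back than shut.
Start: joints at [-71.677, 13.785, 0.286, 76.501, 0, 90], TCP at [0.157, -0.475, 0.231] pointing down, gripper open.
Joint ranges: [-155.79, 155.79], [-60.16, 107.12], [-62.33, 73.08], [-114, 123.19], [-81.49, 82.49], [-180, 180]. Speed limits (degrees/s): [159.86, 159.86, 180, 180, 180, 180].

INTERFACE

Orientations are given as [roll, pitch, yaw] about the fixed x, y, z axes, in that order (R = Rz(yaw) Ry(pitch) Rx(roll)).
In Python, from station import * gives the robot as it stands.
- The arm moves only by the tool arm_command, never from a script. Its argument "deltas" is a list of rows, each a list of 2 entries, a list of its own where there are three numbers: the shift along the tool's x, y, z in cm, then the turn about the tool's z in degrees. A call has 1 to 12 rows; each row is the pose to reach, as a shift and turn from the pose commanded when the call began, along the tool's axes at that moment; what a row does not reach only later rows make up. A row lasts 1/12 s, in which the tool goes at most 41.7 mm and 7.16 degrees, less where a joint would pass 70% of its speed; a pose out of reach is approached as far as the arm can. A call with a gripper value outside its range is refused whole. "jaw" is the closure, from 0 (fully open) to 1 (shut), set as the call begins (left out, the last holds). The fingers move at their own pace and stop on an object; "force" is the grip in N (left out, the last holds). Time passes only in rows, so rows that repeat a pose let the fingers close. It gives the time, the measured TCP pose, the force and the opening at its end, in the units of the state.
- observe(): the state, without advancing time (a new reading comes with each control period).
- snapshot(name): name is "scene" or "top" or "wrist"; returns the picture (400x640x3 uint8, red, green, blue); there is no depth.
- camera_model(name): a dict with "camera_matrix" (3x3 intrinsics, pixels), "eye" and "orientation" of the camera in the world. Camera axes: x right, y down, z forward; pixel columns grow to the right and rows downward; lengths in m; the calibration is good to about 2 mm. A picture is of the moment at which its call begins: read the wrist's pose just before it. camera_model takes no time and is no camera call; for the wrist camera it gives the pose at the moment of the call.
- hand_in(): hands the job in, once; it reports no verdict.
The state is a dict: "time_s": time; "joints": joint angles; "qd": joint speeds; "effort": joint torques, N m; "position": TCP position; "tcp_rot": TCP orientation; "contact_force": force on the tool from outside, world axes, zero at the start; "moment": the same for the moment, N m; "grip_width": opening from 0.0 (shut) to 1.0 (fully open).
Only numpy, scipy, OpenCV 4.12 (cv2) and the standard library are available. Lean on these libraries where they do the work, as an engineer would, in place of code of your own. Each camera call takes 0.05 s, during which the arm holds its last target.

TASK

The drone's battery hatch is held by two orange quarter-turn wing studs, and one of them is still open: it stands higher and its wing points along the hatch. Press that stud fully down and, keeping it down, turn it a quarter turn clockwise (seen from above) until its cam catches, so that it stays down with its wing across the hatch when you let go. Leave the other stud locked.

Things in the scene. Friction and masses are not known exactly. Their poses are not given: they have to be found in the camera images.
- open_grip (a point): Open stud's grip point on its vertical axis, 7 mm below the top of its orange wing: an upright bar 44 long, 14 thick, 30 mm tall, on a disc 46 mm across whose top is 23 mm below the point. Moves with the wing: x along it, y across (pinch), z up. Starts 42 mm above the grey hatch (218 x 86 mm), 102 mm above the bench. The drone is fixed; its guards and props stay below 55 mm.
- open_press (a joint): Open stud pressed down, m: 0 up, 0.015 bottom stop. A spring pushes it up with 4 N at the top, 8 N at the bottom. It must be held 0.010 or more down (0.012 to 0.014 is good) while it is turned, to pass a hidden ledge; not pressed, it turns only a few degrees. Once caught and let go it rises by itself to 0.007 and stays.
- open_turn (a joint): Turn of the open stud, rad, clockwise from above: about 0 open (wing along the hatch), 1.57 locked (wing across the hatch, in line with green tick marks), hard stop 1.62. Turns easily, under 0.1 N m. Beyond about 1.3 its lugs can rise into the catch; let go short of that it stays about 0.010 down, not caught.
- shut_turn (a joint): Turn of the other stud, rad, same sense: about 1.57, already locked; leave it so. It is alike but 7 mm lower, its wing across the hatch. Its axis is 124 mm from the open stud's, along the length of the hatch, on either side.

How it is judged:
By the outcome, as a careful person would: the job done as asked, in the order asked, and still so for the second after the job is handed in, with the robot touching nothing.
It also fails if it takes over 35 s, if anything falls off the work surface, if the arm or the gripper's body presses on something with over 40 N, if the wrist force passes 120 N, or if a joint passes its speed limit or range.

## Working session

There is one attempt and no reset: what is moved stays moved. The work goes in short steps, Python scripts to look and compute and a tool call to move; the robot and the scene stay as the last step left them, time stands still between calls to the robot, and variables do not carry over. Pictures are saved under pics/ and viewed, and the job is handed in when it is done.

Besides the shell and the picture viewer there is one more tool, called after "Call:" in YAML: its name, and indented under it one key for each argument. arm_command: Moves the arm, as the interface text tells. Its arguments: {"type":"object","properties":{"deltas":{"type":"array","items":{"type":"array"}},"jaw":{"type":"number"},"force":{"type":"number"}},"required":["deltas"]}

```bash
mkdir -p pics; ls; python3 - <<'E'
from station import *
import cv2
print(observe())
for n in ("scene","top"):
    im=snapshot(n); cv2.imwrite(f"pics/{n}0.png",im[:,:,::-1]); print(n,camera_model(n))
E
```

```text
pics
{'time_s': 0.0, 'joints': array([-7.16763509e+01,  1.38310267e+01,  2.13900691e-01,  7.64997774e+01,
       -1.90142303e-05,  9.00003582e+01]), 'qd': array([ 0.08877323,  0.054517  ,  0.02731655,  0.06177651, -0.05625854,
       -0.05201095]), 'effort': array([ 2.08906953e-03, -3.72318900e+01,  2.52407509e+01,  1.72533671e-02,
       -1.44555804e-05,  9.09038818e-06]), 'position': array([ 0.15699811, -0.4740623 ,  0.23042439]), 'tcp_rot': array([ 1.79999980e+02,  1.16903404e-01, -7.16767091e+01]), 'contact_force': array([-0.12096225,  0.29905344,  0.13753539]), 'moment': array([-0.02193468, -0.02606362,  0.01849008]), 'grip_width': 1.0036164241869754}
scene {'camera_matrix': array([[475.86937451,   0.        , 316.6493896 ],
       [  0.        , 475.86937451, 190.44431208],
       [  0.        ,   0.        ,   1.        ]]), 'eye': array([ 0.89984475, -0.18990594,  0.64050373]), 'orientation': array([-1.41846415e+02,  2.82534444e-02,  5.53761599e+01])}
top {'camera_matrix': array([[470.40782649,   0.        , 316.99655734],
       [  0.        , 470.40782649, 195.12317631],
       [  0.        ,   0.        ,   1.        ]]), 'eye': array([0.44169312, 0.0486517 , 0.74683262]), 'orientation': array([-1.66749257e+02,  1.04608669e-01, -9.70338363e+01])}
```

View pics/scene0.png

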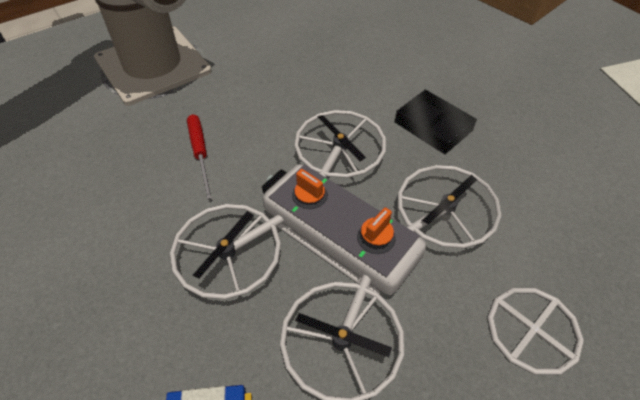

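View pics/top0.png

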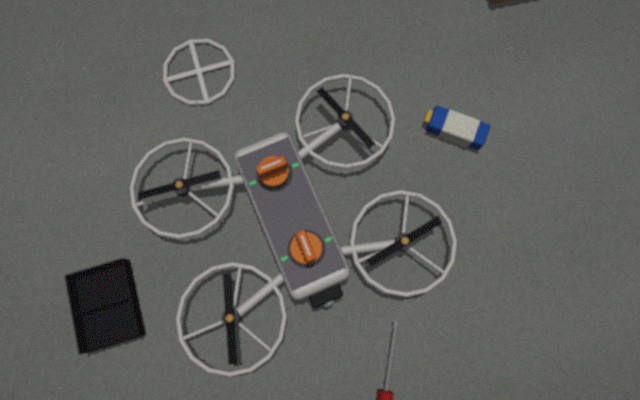

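```bash
cat > h.py <<'E'
from station import *
import cv2, numpy as np
from scipy.spatial.transform import Rotation as R
def ray(cm,uv):
    K=cm["camera_matrix"]; d=np.linalg.inv(K)@np.array([uv[0],uv[1],1.]); return R.from_euler("xyz",cm["orientation"],degrees=True).as_matrix()@d
def onz(cm,uv,z):
    d=ray(cm,uv); e=cm["eye"]; return e+d*(z-e[2])/d[2]
def proj(cm,p):
    c=R.from_euler("xyz",cm["orientation"],degrees=True).as_matrix().T@(np.asarray(p)-cm["eye"]); q=cm["camera_matrix"]@c; return q[:2]/q[2]
def blobs(im,lo,hi,amin=10):
    hsv=cv2.cvtColor(im,cv2.COLOR_RGB2HSV); m=cv2.inRange(hsv,lo,hi)
    n,l,s,c=cv2.connectedComponentsWithStats(m); return m,[(s[i],c[i]) for i in range(1,n) if s[i][4]>=amin]
E
python3 - <<'E'
from h import *
for n in("top","scene"):
    im=cv2.imread(f"pics/{n}0.png")[:,:,::-1].copy(); cm=camera_model(n)
    print(n)
    for s,c in blobs(im,(2,150,90),(16,255,255),60)[1]: print(" O",s,c,onz(cm,c,.085)[:2])
    for s,c in blobs(im,(45,100,60),(80,255,255),4)[1]: print(" G",s,c,onz(cm,c,.060)[:2])
im=cv2.imread("pics/top0.png"); a=cv2.resize(im[130:280,230:350],None,fx=5,fy=5,interpolation=cv2.INTER_CUBIC)[:,:]
cv2.imwrite("pics/z0.png",cv2.resize(a,(480,600)))
E
```

```text
top
 O [256 156  31  19 248] [270.52419355 164.19758065] [0.65120686 0.09277726]
 O [262 168  27  18 269] [276.18215613 178.15241636] [0.62906057 0.08671155]
 O [290 231  32  33 685] [305.59562044 247.60291971] [0.52312468 0.05600165]
 G [292 163   7   5  23] [294.91304348 164.86956522] [0.65348732 0.05767637]
 G [249 180   7   5  22] [252.40909091 182.40909091] [0.63392639 0.12446459]
 G [325 237   6   5  21] [327.61904762 238.9047619 ] [0.53492797 0.02270171]
 G [281 256   7   5  24] [283.875      258.08333333] [0.51492207 0.08941634]
scene
 O [294 169  31  34 680] [308.21029412 188.27058824] [0.53003028 0.0498273 ]
 O [361 208  33  37 775] [377.99483871 229.38451613] [0.646043   0.08897678]
 G [322 179   5   4  15] [323.93333333 180.26666667] [0.51412724 0.09003781]
 G [292 206   6   6  22] [294.5 208.5] [0.53389284 0.02187645]
 G [390 220   3   3   8] [390.875 220.875] [0.63375599 0.12669396]
 G [359 251   6   6  25] [361.6 253.4] [0.65288182 0.05702351]
```

View pics/z0.png

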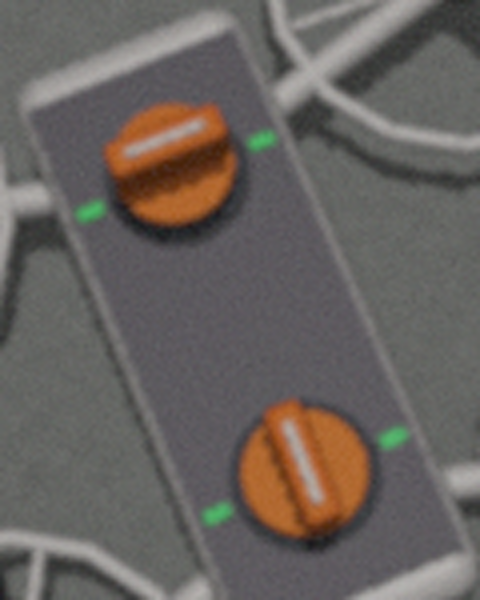

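Call:
arm_command:
  deltas:
    - [[-1.6,-2.1,0],-7]
    - [[-3.2,-4.2,0],-14]
    - [[-4.8,-6.3,0],-21]
    - [[-6.4,-8.4,0],-28]
    - [[-8.0,-10.5,0],-35]
    - [[-9.6,-12.6,0],-42]
    - [[-11.2,-14.7,0],-49]
    - [[-12.8,-16.8,0],-56]
    - [[-14.4,-18.9,0],-63]
    - [[-16,-21,0],-70]
    - [[-17.6,-23.4,0],-77]
    - [[-19.4,-25.8,0],-84]
  jaw: 0

```text
time_s: 1.1
position: [0.3415, -0.2083, 0.2311]
tcp_rot: [-180.0, 0.0, 12.6]
contact_force: [1.2, -0.1, -0.0]
grip_width: 1.002
```

```bash
python3 - <<'E'
from h import *
s=observe(); print(s["joints"],s["position"],s["tcp_rot"])
t=camera_model("top"); 
for uv in ((302,236.25),(309.5,255)): print(onz(t,uv,.109))
E
```

```text
[-3.13748118e+01  2.43842147e+00 -1.31688449e+01  7.44129261e+01
 -4.44971192e-03  4.59976883e+01] [ 0.34147047 -0.20825608  0.23105536] [-1.79989173e+02  1.76158398e-02  1.26275023e+01]
[0.53618053 0.05879213 0.109     ]
[0.50957733 0.05166526 0.109     ]
```

Call:
arm_command:
  deltas:
    - [[2,-1.8,0],-7]
    - [[4,-3.6,0],-14]
    - [[6,-5.4,0],-21]
    - [[8,-7.2,0],-28]
    - [[10,-9,0],-35]
    - [[12,-10.8,0],-42]
    - [[14,-12.6,0],-49]
    - [[16,-14.4,0],-56]
    - [[18,-16.2,0],-63]
    - [[20,-18,0],-70]
    - [[22,-20,0],-77]
    - [[23.6,-21.8,0],-84]

```text
time_s: 2.1
position: [0.5258, 0.0555, 0.2306]
tcp_rot: [-180.0, -0.0, 96.7]
contact_force: [0.8, -1.2, 0.1]
grip_width: 0.999
```

Call:
arm_command:
  deltas:
    - [[0,0,0],-5]
    - [[0,0,0],-9]
    - [[0,0,0],-9]

```text
time_s: 2.35
position: [0.5249, 0.0546, 0.2305]
tcp_rot: [-179.9, -0.0, 105.5]
contact_force: [-0.0, 0.5, 0.7]
grip_width: 1.0
```

```bash
python3 - <<'E'
from h import *
s=observe(); print(s["joints"],s["position"],s["tcp_rot"])
cm=camera_model("wrist"); im=snapshot("wrist"); cv2.imwrite("pics/w1.png",im[:,:,::-1]); print(cm)
print([proj(cm,p) for p in((.5245,.056,.109),(.6435,.0915,.102))])
E
```

```text
[ 5.93769908e+00  1.70446850e+01  4.53752232e+00  7.75884285e+01
  4.99948663e-05 -9.51762610e+00] [0.5249318  0.05459579 0.23048099] [-1.79905733e+02 -1.58553943e-02  1.05455312e+02]
{'camera_matrix': array([[305.38131093,   0.        , 317.52400168],
       [  0.        , 305.38131093, 198.09757664],
       [  0.        ,   0.        ,   1.        ]]), 'eye': array([0.44946462, 0.03440672, 0.373566  ]), 'orientation': array([1.62027597e+02, 3.80200398e-03, 1.05484959e+02])}
[array([318.40295527, 189.93868259]), array([320.60359138, 301.47923955])]
```

View pics/w1.png

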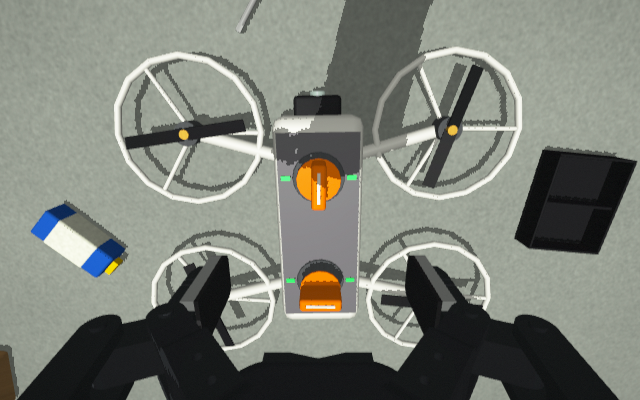

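```bash
python3 - <<'E'
from h import *
cm={'camera_matrix': np.array([[305.38131093,0,317.52400168],[0,305.38131093,198.09757664],[0,0,1]]), 'eye': np.array([0.44946462,0.03440672,0.373566]), 'orientation': np.array([162.027597,3.8e-3,105.484959])}
im=cv2.imread("pics/w1.png")[:,:,::-1].copy()
for s,c in blobs(im,(45,100,60),(80,255,255),4)[1]: print(" G",s,c,onz(cm,c,.060)[:2])
cv2.imwrite("pics/w1z.png",cv2.resize(im[140:320,260:380,::-1],None,fx=3.3,fy=3.3,interpolation=cv2.INTER_CUBIC))
sub=im[160:215,305:335]; hsv=cv2.cvtColor(sub,cv2.COLOR_RGB2HSV); m=cv2.inRange(hsv,(0,0,150),(180,90,255)); p=cv2.findNonZero(m)
print(len(p)); r=cv2.minAreaRect(p); print(r)
v=cv2.fitLine(p,cv2.DIST_L2,0,.01,.01).ravel(); c=np.array(v[2:])+[305,160]
a,b=onz(cm,c-10*v[:2],.109),onz(cm,c+10*v[:2],.109); print(c,(a+b)/2,np.degrees(np.arctan2(*(a-b)[1::-1])))
E
```

```text
G [347 175  10   5  49] [351.40816327 176.95918367] [0.51533274 0.08975438]
 G [281 176   9   5  45] [285. 178.] [0.53515259 0.02245427]
 G [346 277   8   5  33] [349.51515152 279.42424242] [0.63475493 0.12494077]
 G [286 278   9   5  43] [290.18604651 280.        ] [0.65423417 0.05757448]
95
((12.543906211853027, 32.283870697021484), (6.108034610748291, 36.62069320678711), 7.907163143157959)
[317.88421059 189.44210434] [0.52427096 0.05544765 0.109     ] 13.987120530377043
```

View pics/w1z.png

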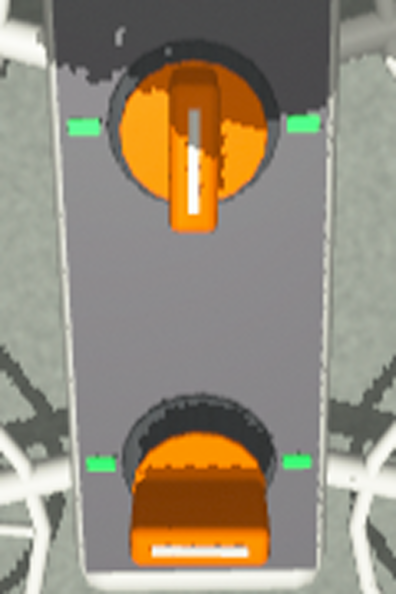

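Call:
arm_command:
  deltas:
    - [[0.05,0,2],0]
    - [[0.1,0.03,4],0]
    - [[0.1,0.03,6],0]
    - [[0.1,0.03,8],0]
    - [[0.1,0.03,10],0]
    - [[0.1,0.03,10],0]
    - [[0.1,0.03,10],0]

```text
time_s: 2.98
position: [0.524, 0.0545, 0.1305]
tcp_rot: [-179.8, -0.0, 105.2]
contact_force: [0.2, 0.4, 0.1]
grip_width: 0.995
```

```bash
python3 - <<'E'
from h import *
s=observe(); print(s["position"],s["tcp_rot"])
E
```

```text
[0.52402265 0.05454451 0.13050525] [-1.79824659e+02 -2.88404274e-02  1.05219555e+02]
```

Call:
arm_command:
  deltas:
    - [[0.07,0.06,1],0]
    - [[0.13,0.12,2],0]
    - [[0.13,0.12,3],0]
    - [[0.13,0.12,3.8],0]
    - [[0.13,0.12,4.4],0]
    - [[0.13,0.12,4.65],0]
    - [[0.13,0.12,4.65],0]
    - [[0.13,0.12,4.65],0]
    - [[0.13,0.12,4.65],0]

```text
time_s: 3.73
position: [0.5264, 0.0566, 0.0852]
tcp_rot: [180.0, 0.0, 105.3]
contact_force: [-0.4, -0.4, 0.7]
grip_width: 0.996
```

```bash
python3 - <<'E'
from h import *
s=observe(); print(s["position"],s["tcp_rot"],s["contact_force"])
im=snapshot("wrist"); cv2.imwrite("pics/w2.png",im[:,:,::-1])
E
```

```text
[0.52639106 0.05664016 0.0851984 ] [1.79954230e+02 6.11040728e-03 1.05322951e+02] [-0.42244356 -0.41641937  0.68835134]
```

View pics/w2.png

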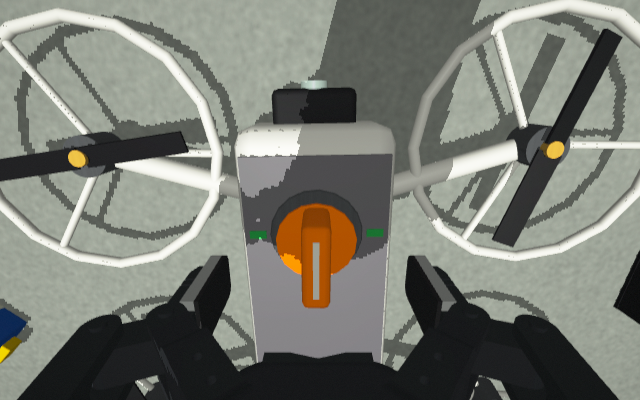

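Call:
arm_command:
  deltas:
    - [[0,-0.1,0.05],0]
    - [[0,-0.1,0.05],0]
    - [[0,-0.1,0.05],0]
    - [[0,-0.1,0.05],0]
    - [[0,-0.1,0.05],0]
    - [[0,-0.1,0.05],0]
    - [[0,-0.1,0.05],0]
    - [[0,-0.1,0.05],0]
    - [[0,-0.1,0.05],0]
    - [[0,-0.1,0.05],0]
    - [[0,-0.1,0.05],0]
    - [[0,-0.1,0.05],0]
  jaw: 1
  force: 60

```text
time_s: 4.78
position: [0.5253, 0.0558, 0.0845]
tcp_rot: [180.0, 0.1, 105.3]
contact_force: [-0.1, -4.5, 3.5]
grip_width: 0.146
```

```bash
python3 - <<'E'
from h import *
s=observe(); print(s["position"],s["tcp_rot"],s["contact_force"],s["moment"],s["grip_width"])
im=snapshot("wrist"); cv2.imwrite("pics/w3.png",im[:,:,::-1])
E
```

```text
[0.52529474 0.05580496 0.08454865] [1.79980863e+02 6.66418486e-02 1.05300462e+02] [-0.1315708  -4.45694791  3.52465102] [-0.9957795   0.04070196  0.03110005] 0.14646548050366648
```

View pics/w3.png

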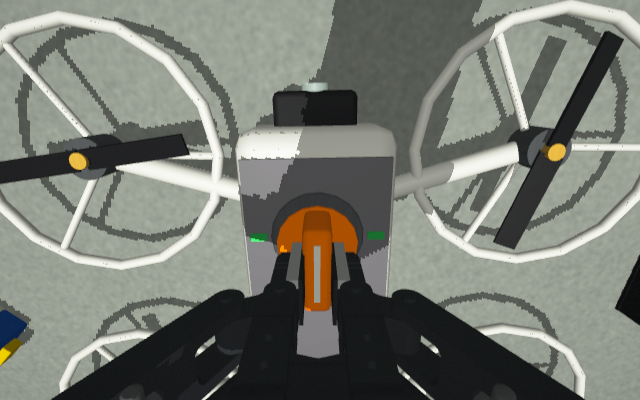

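Call:
arm_command:
  deltas:
    - [[-0.03,0,0.2],0]
    - [[-0.03,0,0.4],0]
    - [[-0.03,0,0.6],0]
    - [[-0.03,0,0.8],0]
    - [[-0.03,0,1.0],0]
    - [[-0.03,0,1.1],0]
    - [[-0.03,0,1.2],0]
    - [[-0.03,0,1.2],0]
    - [[-0.03,0,1.2],0]

```text
time_s: 5.58
position: [0.5255, 0.0559, 0.076]
tcp_rot: [179.8, 0.1, 105.3]
contact_force: [-7.2, -4.5, 25.0]
grip_width: 0.148
```

```bash
python3 - <<'E'
from h import *
s=observe(); print(s["position"],s["tcp_rot"],s["contact_force"],s["moment"],s["grip_width"])
im=snapshot("wrist"); cv2.imwrite("pics/w4.png",im[:,:,::-1])
E
```

```text
[0.52552642 0.05585583 0.07600967] [1.79849768e+02 5.27380902e-02 1.05315779e+02] [-7.19352623 -4.51619532 24.99918149] [-1.12600495  1.80651804 -0.0123515 ] 0.1482447000077469
```

View pics/w4.png

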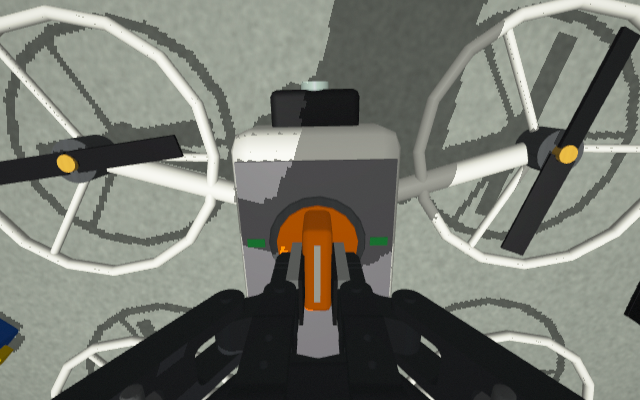

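```bash
python3 - <<'E'
from h import *
cm=camera_model("wrist"); p4=np.array([0.52552642,0.05585583,0.07600967]); 
print(cm["eye"]-p4,cm["orientation"])
P={"w2":[0.52639106,0.05664016,0.0851984],"w3":[0.52529474,0.05580496,0.08454865],"w4":p4}
for n in P:
    c=dict(cm); c["eye"]=cm["eye"]-p4+np.array(P[n])
    im=cv2.imread(f"pics/{n}.png")[:,:,::-1].copy()
    g=[b[1] for b in blobs(im,(45,80,40),(85,255,255),20)[1] if 200<b[1][0]<420]
    print(n,g)
    gm=[onz(c,x,.060) for x in g[:2]]; mid=(gm[0]+gm[1])/2 if len(gm)>1 else None
    print(" ticks",gm,mid, np.linalg.norm(gm[0]-gm[1]))
    sub=im[235:312,306:328]; hsv=cv2.cvtColor(sub,cv2.COLOR_RGB2HSV); m=cv2.inRange(hsv,(0,0,100),(180,90,255)); q=cv2.findNonZero(m).reshape(-1,2)+[306,235]
    lo,hi=q[q[:,1]<q[:,1].min()+3].mean(0),q[q[:,1]>q[:,1].max()-3].mean(0)
    print(" stripe",lo,hi,[ (z,np.round(((onz(c,lo,z)+onz(c,hi,z))/2-mid)@[.958,.286,0]*1e3,1),np.round(np.linalg.norm(onz(c,lo,z)-onz(c,hi,z))*1e3,1)) for z in (.109,.106,.103,.100,.097,.094)])
E
```

```text
[-0.07613313 -0.02000813  0.14275627] [1.61776154e+02 7.23890795e-02 1.05343308e+02]
w2 [array([374.37681159, 232.48550725]), array([257.86956522, 234.47101449])]
 ticks [array([0.51557283, 0.08977441, 0.06      ]), array([0.53543299, 0.02249222, 0.06      ])] [0.52550291 0.05613332 0.06      ] 0.07015211704317754
 stripe [315.5 244. ] [316.5 310. ] [(0.109, np.float64(-0.7), np.float64(34.1)), (0.106, np.float64(1.3), np.float64(35.0)), (0.103, np.float64(3.2), np.float64(35.8)), (0.1, np.float64(5.2), np.float64(36.7)), (0.097, np.float64(7.1), np.float64(37.5)), (0.094, np.float64(9.1), np.float64(38.4))]
w3 [array([375.27922078, 234.96103896]), array([258.42763158, 236.90789474])]
 ticks [array([0.51562248, 0.08977728, 0.06      ]), array([0.53549465, 0.02236653, 0.06      ])] [0.52555857 0.0560719  0.06      ] 0.07027881721391699
 stripe [316.5 247. ] [317.66666667 310.95238095] [(0.109, np.float64(-1.4), np.float64(33.0)), (0.106, np.float64(0.6), np.float64(33.8)), (0.103, np.float64(2.5), np.float64(34.7)), (0.1, np.float64(4.5), np.float64(35.5)), (0.097, np.float64(6.5), np.float64(36.4)), (0.094, np.float64(8.4), np.float64(37.2))]
w4 [array([378.39375, 240.95625]), array([255.92207792, 242.80519481])]
 ticks [array([0.51556587, 0.09000828, 0.06      ]), array([0.53535672, 0.02248153, 0.06      ])] [0.52546129 0.05624491 0.06      ] 0.07036717667279291
 stripe [316.5 247. ] [316.5        310.91666667] [(0.109, np.float64(-6.7), np.float64(30.6)), (0.106, np.float64(-4.8), np.float64(31.4)), (0.103, np.float64(-2.8), np.float64(32.3)), (0.1, np.float64(-0.8), np.float64(33.1)), (0.097, np.float64(1.1), np.float64(34.0)), (0.094, np.float64(3.1), np.float64(34.8))]
```

Call:
arm_command:
  deltas:
    - [[0,-0.05,0],0]
    - [[-0.03,-0.1,0.1],0]
    - [[-0.03,-0.1,0.2],0]
    - [[-0.03,-0.1,0.2],0]
    - [[-0.03,-0.1,0.2],0]

```text
time_s: 6.05
position: [0.5256, 0.0558, 0.0759]
tcp_rot: [179.7, 0.0, 105.3]
contact_force: [-10.4, -4.2, 34.3]
grip_width: 0.147
```

```bash
python3 - <<'E'
from h import *
s=observe(); print(s["position"],s["tcp_rot"],s["contact_force"],s["moment"],s["grip_width"])
E
```

```text
[0.52558879 0.05576397 0.07589708] [1.79678798e+02 3.04016892e-02 1.05325712e+02] [-10.4077222   -4.240772    34.25345994] [-0.92786934  2.32864911 -0.00517507] 0.14739310000640618
```

```bash
python3 - <<'E'
from h import *
s=observe();cm=camera_model("wrist"); off=cm["eye"]-s["position"]
im=snapshot("wrist"); cv2.imwrite("pics/w5.png",im[:,:,::-1])
P={"w2":[0.52639106,0.05664016,0.0851984],"w3":[0.52529474,0.05580496,0.08454865],"w4":[0.52552642,0.05585583,0.07600967],"w5":s["position"]}
for n in P:
    c=dict(cm); c["eye"]=off+np.array(P[n])
    im=cv2.imread(f"pics/{n}.png")[:,:,::-1].copy()
    g=[b[1] for b in blobs(im,(45,80,40),(85,255,255),20)[1] if 200<b[1][0]<420]
    mid=(onz(c,g[0],.06)+onz(c,g[1],.06))/2
    m=blobs(im,(2,170,60),(22,255,255))[0]
    zs=[]
    for col in list(range(283,300,2))+list(range(335,352,2)):
        rows=np.where(m[195:270,col]>0)[0]
        if len(rows)==0: continue
        uv=(col,rows[0]+195-.5)
        Z=np.arange(.055,.09,.0002); r=[np.hypot(*(onz(c,uv,z)-mid)[:2]) for z in Z]
        zs.append(Z[np.argmin(abs(np.array(r)-.023))])
    print(n,np.round(zs,4),np.median(zs))
E
```

```text
w2 [0.0726 0.0712 0.0692 0.0706 0.0716 0.0702 0.0706 0.0706 0.0704 0.0704
 0.0704 0.07   0.0712 0.0702 0.0706 0.0706 0.072  0.0702] 0.07059999999999991
w3 [0.0712 0.0722 0.0704 0.07   0.071  0.0718 0.0704 0.0706 0.0704 0.07
 0.07   0.0698 0.071  0.0702 0.069  0.0692 0.0708 0.0716] 0.07039999999999991
w4 [0.0628 0.0618 0.0622 0.06   0.0612 0.062  0.0624 0.0626 0.0626 0.0626
 0.0626 0.0626 0.0622 0.0614 0.0602 0.0624 0.0622 0.0632] 0.06229999999999995
w5 [0.0628 0.0618 0.0622 0.06   0.0612 0.062  0.0624 0.0626 0.0626 0.0626
 0.0628 0.0626 0.0622 0.0614 0.0604 0.0626 0.0622 0.0634] 0.06229999999999995
```

View pics/w5.png

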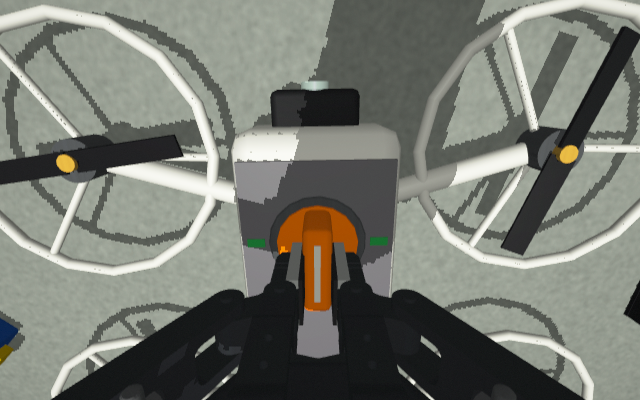

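```bash
python3 - <<'E'
from h import *
im=snapshot("scene"); cv2.imwrite("pics/s5.png",im[:,:,::-1])
cv2.imwrite("pics/s5z.png",cv2.resize(im[130:270,240:440,::-1],None,fx=4,fy=4,interpolation=cv2.INTER_CUBIC))
w=cv2.imread("pics/w5.png")[180:330,220:420]
cv2.imwrite("pics/w5z.png",cv2.resize(w,None,fx=4,fy=4,interpolation=cv2.INTER_CUBIC))
E
```

```text
(no output)
```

View pics/s5z.png

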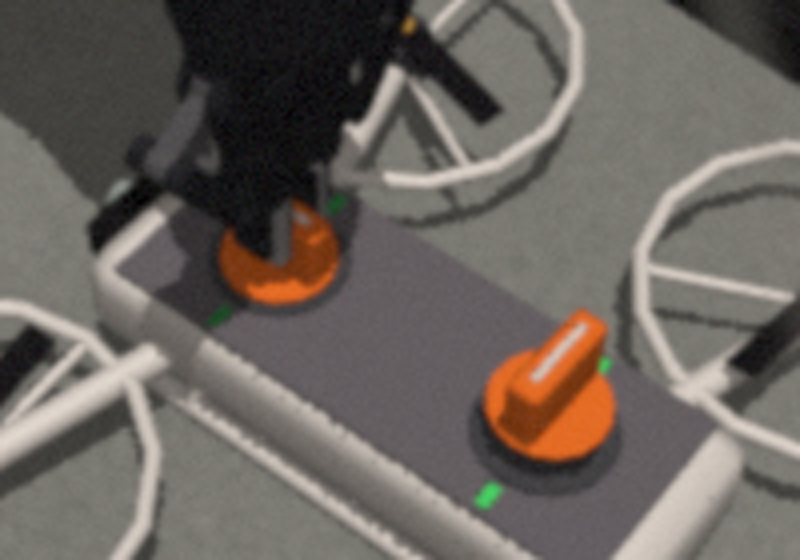

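View pics/w5z.png

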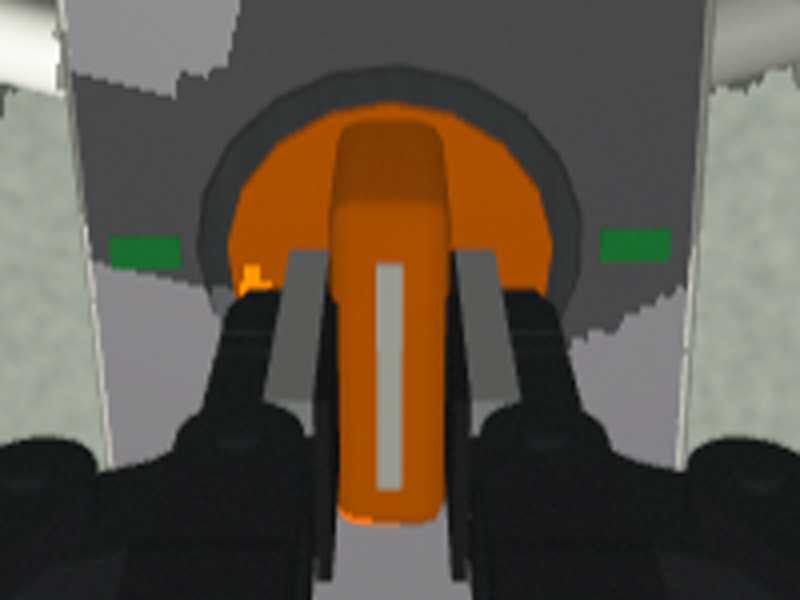

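```bash
python3 - <<'E'
from h import *
cm=camera_model("scene")
def ax(im,ids):
    g=[b[1] for b in blobs(im,(45,100,40),(85,255,255),6)[1]]
    return g
im0=cv2.imread("pics/scene0.png")[:,:,::-1].copy(); im5=cv2.imread("pics/s5.png")[:,:,::-1].copy()
g0=ax(im0,0); print(np.round(g0,1)); print(np.round(ax(im5,0),1))
openax=(onz(cm,g0[0],.06)+onz(cm,g0[1],.06))/2; shutax=(onz(cm,g0[2],.06)+onz(cm,g0[3],.06))/2
def est(im,a,cols,rng):
    m=blobs(im,(2,150,60),(20,255,255))[0]; out=[]
    for col in cols:
        rows=np.where(m[rng[0]:rng[1],col]>0)[0]
        uv=(col,rows[-1]+rng[0]+.5)
        Z=np.arange(.04,.095,.0002); r=np.array([np.hypot(*(onz(cm,uv,z)-a)[:2]) for z in Z])
        # near side edge
        out.append(Z[np.argmin(abs(r-.023))])
    return np.round(np.array(out)*1e3,1)
print("open0",est(im0,openax,range(303,318,2),(160,220)))
print("open5",est(im5,openax,range(303,318,2),(160,220)))
print("shut0",est(im0,shutax,range(371,387,2),(200,260)))
print("shut5",est(im5,shutax,range(371,387,2),(200,260)))
E
```

```text
[[323.9 180.3]
 [294.5 208.5]
 [390.9 220.9]
 [361.6 253.4]]
[[323.5 180.4]
 [294.3 208.6]
 [390.9 220.9]
 [361.6 253.4]]
open0 [68.8 67.8 68.8 69.  68.8 68.2 67.  67.4]
open5 [61.2 60.2 61.2 61.4 61.4 60.6 61.8 59.8]
shut0 [74.4 73.8 75.  73.2 73.4 73.2 75.  73.4]
shut5 [74.4 73.8 72.6 73.2 73.4 75.8 75.  73.4]
```

```bash
python3 - <<'E'
from h import *
w1={'camera_matrix': np.array([[305.38131093,0,317.52400168],[0,305.38131093,198.09757664],[0,0,1]]), 'eye': np.array([0.44946462,0.03440672,0.373566]), 'orientation': np.array([162.027597,3.8e-3,105.484959])}
C={"top0":camera_model("top"),"scene0":camera_model("scene"),"w1":w1}
def tri(obs):
    A=np.zeros((3,3));b=np.zeros(3)
    for n,uv in obs:
        d=ray(C[n],uv);d/=np.linalg.norm(d);M=np.eye(3)-np.outer(d,d);A+=M;b+=M@C[n]["eye"]
    p=np.linalg.solve(A,b); return p,[np.round(proj(C[n],p)-uv,1) for n,uv in obs]
S={}
for n in C:
    im=cv2.imread(f"pics/{n}.png")[:,:,::-1].copy()
    g=[b[1] for b in blobs(im,(45,100,60),(80,255,255),4)[1]]
    pts=[onz(C[n],x,.06) for x in g]; g=[g[i] for i in sorted(range(4),key=lambda i:(pts[i][0]>.58,pts[i][1]))]
    # stripes: bright low-sat regions near orange
    hsv=cv2.cvtColor(im,cv2.COLOR_RGB2HSV); o=cv2.inRange(hsv,(2,150,60),(22,255,255))
    near=cv2.morphologyEx(o,cv2.MORPH_CLOSE,np.ones((9,9)))
    m=cv2.bitwise_and(near,cv2.inRange(hsv,(0,0,110),(180,140,255)))
    k,l,s,c=cv2.connectedComponentsWithStats(m); st=[(s[i][4],c[i]) for i in range(1,k) if s[i][4]>12]; print(n,[(a,np.round(x,1)) for a,x in st])
    S[n]=(g,st)
for i in range(4): print("tick",i,*tri([(n,S[n][0][i]) for n in C]))
E
```

```text
top0 [(np.int32(92), array([270.8, 164. ])), (np.int32(98), array([305.1, 245. ]))]
scene0 [(np.int32(48), array([309.3, 176.8])), (np.int32(59), array([378.8, 218. ]))]
w1 [(np.int32(111), array([318.3, 187.6])), (np.int32(115), array([319.9, 306.5]))]
tick 0 [0.5347048  0.02227068 0.06082733] [array([0.3, 0. ]), array([ 0.5, -0.1]), array([-0.1, -0.2])]
tick 1 [0.51493598 0.08943079 0.06128082] [array([-0.1, -0.1]), array([-0., -0.]), array([-0.1, -0.1])]
tick 2 [0.65332986 0.05730585 0.06080511] [array([ 0.2, -0.1]), array([ 0.4, -0.2]), array([-0.1, -0.3])]
tick 3 [0.63404514 0.12491489 0.0613213 ] [array([-0.4, -0.3]), array([-0.7,  0.2]), array([0.3, 0.1])]
```

```bash
python3 - <<'E'
from h import *
w1={'camera_matrix': np.array([[305.38131093,0,317.52400168],[0,305.38131093,198.09757664],[0,0,1]]), 'eye': np.array([0.44946462,0.03440672,0.373566]), 'orientation': np.array([162.027597,3.8e-3,105.484959])}
C={"top0":camera_model("top"),"scene0":camera_model("scene"),"w1":w1}
def tri(obs):
    A=np.zeros((3,3));b=np.zeros(3)
    for n,uv in obs:
        d=ray(C[n],uv);d/=np.linalg.norm(d);M=np.eye(3)-np.outer(d,d);A+=M;b+=M@C[n]["eye"]
    p=np.linalg.solve(A,b); return p,[np.round(proj(C[n],p)-uv,1) for n,uv in obs]
print("open",*tri([("top0",(305.1,245)),("scene0",(309.3,176.8)),("w1",(318.1,188.5))]))
print("shut",*tri([("top0",(270.8,164)),("scene0",(378.8,218)),("w1",(319.9,306.5))]))
print("open",*tri([("top0",(305.1,245)),("scene0",(309.3,176.8))]))
print("shut",*tri([("top0",(270.8,164)),("scene0",(378.8,218))]))
E
```

```text
open [0.52479526 0.05586274 0.1025332 ] [array([ 0.1, -0.2]), array([ 0.2, -0.1]), array([ 0.1, -0.3])]
shut [0.64365373 0.09030959 0.10956667] [array([ 0.3, -0. ]), array([ 0.7, -0.3]), array([-0.4, -0.5])]
open [0.52457439 0.0559292  0.10216907] [array([0.1, 0. ]), array([ 0.1, -0. ])]
shut [0.64349698 0.09019256 0.10896172] [array([0.4, 0.2]), array([ 0.5, -0.1])]
```

Call:
arm_command:
  deltas:
    - [[0,0,-0.15],0]
    - [[0,0,-0.3],0]
    - [[0,0,-0.3],2]
    - [[0,0,-0.3],4]
    - [[0,0,-0.3],6]
    - [[0,0,-0.3],6]
    - [[0,0,-0.3],6]

```text
time_s: 6.73
position: [0.5255, 0.0557, 0.0761]
tcp_rot: [179.8, 0.0, 99.5]
contact_force: [-4.0, -5.2, 17.5]
grip_width: 0.146
```

```bash
python3 - <<'E'
from h import *
s=observe(); print(s["position"],s["tcp_rot"],s["contact_force"],s["moment"],s["grip_width"])
im=snapshot("wrist"); cv2.imwrite("pics/w6.png",im[:,:,::-1])
cv2.imwrite("pics/w6z.png",cv2.resize(im[180:330,220:420,::-1],None,fx=4,fy=4,interpolation=cv2.INTER_CUBIC))
E
```

```text
[0.52548787 0.05567989 0.0761092 ] [1.79775279e+02 3.85880689e-02 9.95045603e+01] [-4.02170321 -5.1527772  17.54779683] [-0.98926037  0.83309416  1.05503781] 0.14632751836608465
```

View pics/w6z.png

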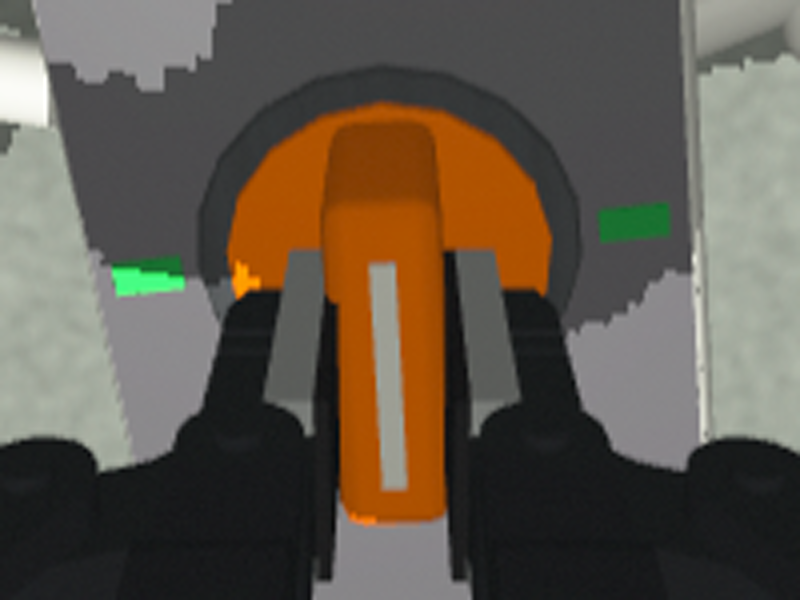

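Call:
arm_command:
  deltas:
    - [[0,0,0],-4]
    - [[0,0,-0.3],-6]
    - [[0,0,-0.6],-6]
    - [[0,0,-0.9],-6]
    - [[0,0,-1.2],-6]
    - [[0,0,-1.4],-6]
    - [[0,0,-1.4],-6]
    - [[0,0,-1.4],-6]

```text
time_s: 7.45
position: [0.525, 0.0557, 0.0851]
tcp_rot: [180.0, -0.0, 105.3]
contact_force: [7.4, -1.8, -12.4]
grip_width: 0.147
```

```bash
python3 - <<'E'
from h import *
s=observe(); print(s["position"],s["tcp_rot"],s["contact_force"],s["moment"],s["grip_width"])
im=snapshot("wrist"); cv2.imwrite("pics/w7.png",im[:,:,::-1])
E
```

```text
[0.52503563 0.05570534 0.08506318] [ 1.79981126e+02 -1.38774069e-02  1.05331408e+02] [  7.42330787  -1.76920785 -12.4296131 ] [-0.48750861 -1.57644343  0.00933721] 0.14656014203020018
```

View pics/w7.png

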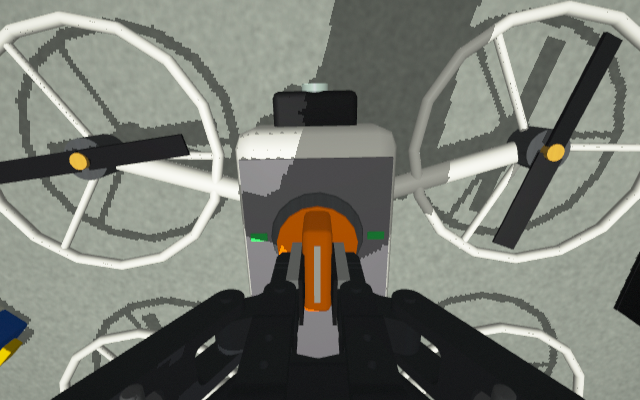

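Call:
arm_command:
  deltas:
    - [[0,0,0.25],0]
    - [[0,0,0.25],0]
    - [[0,0,0.25],0]
    - [[0,0,0.25],0]
    - [[0,0,0.25],0]
    - [[0,0,0.25],0]
    - [[0,0,0],0]
    - [[0,0,-2],0]
    - [[0,0,-4.5],0]
    - [[0,0,-8],0]
    - [[0,0,-10],0]
    - [[0,0,-10],0]
  jaw: 0

```text
time_s: 8.5
position: [0.5275, 0.0559, 0.1931]
tcp_rot: [179.4, 0.1, 105.3]
contact_force: [0.8, 1.0, 0.1]
grip_width: 1.0
```

```bash
python3 - <<'E'
from h import *
s=observe(); print(s["position"],s["tcp_rot"],s["contact_force"],s["grip_width"])
cm=camera_model("wrist");im=snapshot("wrist"); cv2.imwrite("pics/w8.png",im[:,:,::-1])
np.save("w8.npy",cm,allow_pickle=True)
a=np.array((.5248,.0561));
for z in(.102,.109): print(z,proj(cm,(*a,z)),proj(cm,(.6437,.0911,z)))
E
```

```text
[0.5275026  0.05588324 0.19314345] [1.79400387e+02 8.56511708e-02 1.05321388e+02] [0.7716165  0.95061662 0.08170454] 1.0001752727449686
0.102 [318.0136067 196.3234957] [320.37533463 322.19751392]
0.109 [318.01082147 199.13583818] [320.42913078 327.60425925]
```

View pics/w8.png

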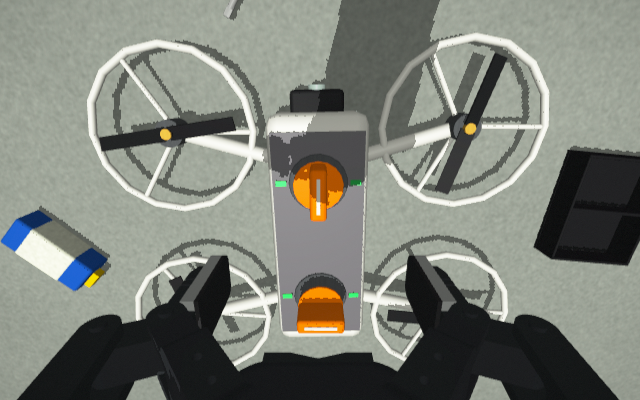

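Call:
arm_command:
  deltas:
    - [[0,1,0],-7]
    - [[0,2,0],-14]
    - [[0.1,3,0],-21]
    - [[0.1,4,0],-28]
    - [[0.1,5,0],-35]
    - [[0.1,6,0],-42]
    - [[0.2,7,0],-49]
    - [[0.2,8,0],-56]
    - [[0.2,9,0],-63]
    - [[0.3,10,0],-70]
    - [[0.3,11,0],-77]
    - [[0.3,12.3,0],-84]

```text
time_s: 9.55
position: [0.6413, 0.0908, 0.1856]
tcp_rot: [180.0, -0.2, -170.3]
contact_force: [0.1, 0.9, -0.2]
grip_width: 1.001
```

Call:
arm_command:
  deltas:
    - [[0,0,0],-5]
    - [[0,0,0],-7.3]
    - [[0,0,0],-7.3]
    - [[0,0,0],-7.3]

```text
time_s: 9.88
position: [0.6413, 0.0908, 0.1858]
tcp_rot: [180.0, -0.1, -163.4]
contact_force: [0.1, -0.7, 0.0]
grip_width: 0.995
```

```bash
python3 - <<'E'
from h import *
s=observe(); print(s["joints"],s["position"],s["tcp_rot"],s["contact_force"],s["grip_width"])
cm=camera_model("wrist");im=snapshot("wrist"); cv2.imwrite("pics/w9.png",im[:,:,::-1])
for z in(.102,.109): print(z,proj(cm,(.5248,.0561,z)),proj(cm,(.6437,.0911,z)))
for s,c in blobs(im,(45,100,60),(80,255,255),8)[1]: print(" G",s,c,onz(cm,c,.061)[:2])
hsv=cv2.cvtColor(im,cv2.COLOR_RGB2HSV); o=cv2.inRange(hsv,(2,150,60),(22,255,255))
near=cv2.morphologyEx(o,cv2.MORPH_CLOSE,np.ones((9,9)))
m=cv2.bitwise_and(near,cv2.inRange(hsv,(0,0,110),(180,140,255)))
k,l,st,c=cv2.connectedComponentsWithStats(m)
for i in range(1,k):
    if st[i][4]<20: continue
    q=np.argwhere(l==i)[:,::-1].astype(np.float32); v=cv2.fitLine(q,cv2.DIST_L2,0,.01,.01).ravel()
    a,b=onz(cm,v[2:]-10*v[:2],.109),onz(cm,v[2:]+10*v[:2],.109); print(st[i],c[i],(a+b)/2,np.degrees(np.arctan2(*(a-b)[1::-1])))
E
```

```text
[ 8.05524212e+00  3.22307344e+01  2.11695576e+01  7.90851422e+01
  5.80549508e-03 -9.84994346e+01] [0.64132615 0.09079421 0.1858459 ] [ 1.79972632e+02 -1.43853995e-01 -1.63445296e+02] [ 0.08165483 -0.69233484  0.00486758] 0.9949215944023561
0.102 [473.29009448 203.96866248] [315.79274607 203.60304457]
0.109 [477.74637279 206.97199138] [315.76334751 206.60084132]
 G [313 145   6  12  72] [315.5 150.5] [0.65403937 0.05753223]
 G [453 145   8  12  73] [456.63013699 150.46575342] [0.53520426 0.02215054]
 G [443 220   7  10  55] [445.85454545 224.49090909] [0.51539513 0.08969611]
[313 188   5  38 155] [315.4        206.76774194] [0.64390398 0.09139298 0.109     ] 105.75696900564381
[455 202  39   5 176] [473.20454545 204.07954545] [0.52915732 0.05495025 0.109     ] 15.268191615230736
```

View pics/w9.png

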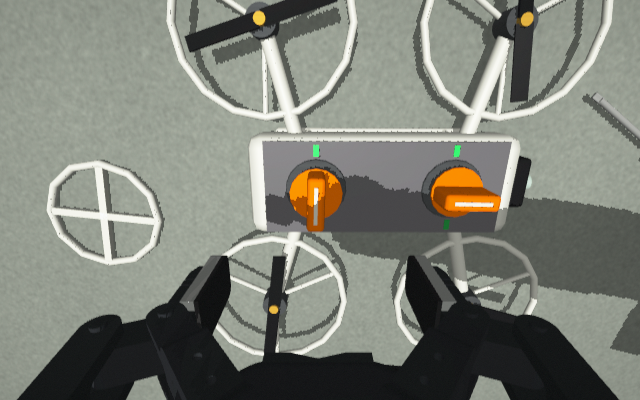

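Call:
arm_command:
  deltas:
    - [[-0.1,0,1.5],0]
    - [[-0.17,-0.04,3],0]
    - [[-0.17,-0.04,4.5],0]
    - [[-0.17,-0.04,6],0]
    - [[-0.17,-0.04,7.5],0]
    - [[-0.17,-0.04,8.5],0]
    - [[-0.17,-0.04,9.2],0]
    - [[-0.17,-0.04,9.6],0]
    - [[-0.17,-0.04,9.6],0]
    - [[-0.17,-0.04,9.6],0]

```text
time_s: 10.77
position: [0.6441, 0.091, 0.0917]
tcp_rot: [-180.0, 0.0, -163.4]
contact_force: [-0.3, -0.5, 0.0]
grip_width: 1.0
```

```bash
python3 - <<'E'
from h import *
s=observe(); print(s["position"],s["tcp_rot"],s["contact_force"],s["grip_width"])
cm=camera_model("wrist");im=snapshot("wrist"); cv2.imwrite("pics/w10.png",im[:,:,::-1])
E
```

```text
[0.64410168 0.0909916  0.09174212] [-1.79994469e+02  3.59611117e-02 -1.63388496e+02] [-0.26115106 -0.50148186  0.01024655] 0.999973032957154
```

View pics/w10.png

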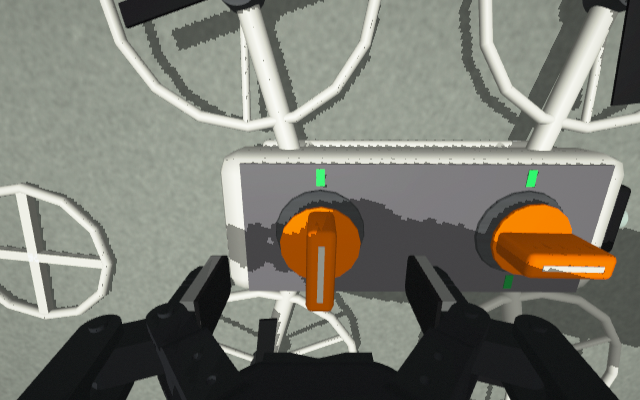

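Call:
arm_command:
  deltas:
    - [[0,0,0.2],0]
    - [[0,0,0.2],0]
    - [[0,0,0.2],0]
    - [[0,0,0.2],0]
    - [[0,0,0.2],0]
    - [[0,0,0.2],0]
    - [[0,0,0.2],0]
    - [[0,0,0.2],0]
    - [[0,0,0.2],0]
    - [[0,0,0.2],0]
    - [[0,0,0.2],0]
    - [[0,0,0.2],0]
  jaw: 1
  force: 60

```text
time_s: 11.82
position: [0.6433, 0.0907, 0.0892]
tcp_rot: [-180.0, -0.1, -163.4]
contact_force: [-3.9, -1.7, 3.5]
grip_width: 0.149
```

```bash
python3 - <<'E'
from h import *
s=observe(); print(s["position"],s["tcp_rot"],s["contact_force"],s["moment"],s["grip_width"])
E
```

```text
[0.64329065 0.0907193  0.0892107 ] [-1.79994222e+02 -6.39393122e-02 -1.63384789e+02] [-3.94829269 -1.68753564  3.54406984] [-0.34075902  0.86058315 -0.03026861] 0.14863128385206684
```

Now press about 13 mm and see whether it goes down softly.

Call:
arm_command:
  deltas:
    - [[0,0,0.2],0]
    - [[0,0,0.4],0]
    - [[0,0,0.6],0]
    - [[0,0,0.8],0]
    - [[0,0,1.0],0]
    - [[0,0,1.2],0]
    - [[0,0,1.35],0]
    - [[0,0,1.35],0]
    - [[0,0,1.35],0]

```text
time_s: 12.57
position: [0.6433, 0.0907, 0.0762]
tcp_rot: [-180.0, -0.0, -163.4]
contact_force: [-5.2, -1.9, 7.2]
grip_width: 0.149
```

```bash
python3 - <<'E'
from h import *
s=observe(); print(s["position"],s["tcp_rot"],s["contact_force"],s["moment"],s["grip_width"])
E
```

```text
[0.6433449  0.09072233 0.07619258] [-1.79989137e+02 -4.57196724e-02 -1.63386409e+02] [-5.18724824 -1.9434392   7.1843302 ] [-0.49264496  1.21016138 -0.03869716] 0.14940088841119506
```

Call:
arm_command:
  deltas:
    - [[0,0,0],4]
    - [[0,0,0],8]
    - [[0,0,0],12]
    - [[0,0,0],16]
    - [[0,0,0],20]
    - [[0,0,0],20]

```text
time_s: 13.07
position: [0.6435, 0.0907, 0.0764]
tcp_rot: [-180.0, -0.0, 176.5]
contact_force: [-5.8, -2.2, 6.6]
grip_width: 0.149
```

```bash
python3 - <<'E'
from h import *
s=observe(); print(s["position"],s["tcp_rot"],s["contact_force"],s["moment"],s["grip_width"])
im=snapshot("wrist"); cv2.imwrite("pics/w11.png",im[:,:,::-1])
E
```

```text
[0.64354922 0.09068816 0.07642704] [-1.79971160e+02 -6.39994234e-03  1.76484647e+02] [-5.84269821 -2.22767332  6.61321763] [-0.5291753   1.14968426 -0.01450678] 0.14873339285284073
```

View pics/w11.png

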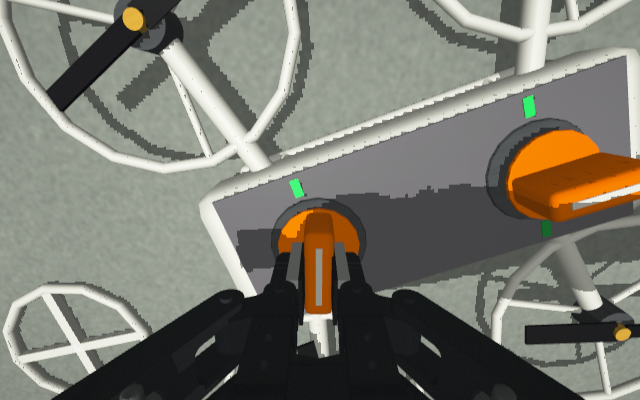

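Call:
arm_command:
  deltas:
    - [[0,0,0],6]
    - [[0,0,0],12]
    - [[0,0,0],18]
    - [[0,0,0],24]
    - [[0,0,0],30]
    - [[0,0,0],36]
    - [[0,0,0],42]
    - [[0,0,0],48]
    - [[0,0,0],54]
    - [[0,0,0],60]
    - [[0,0,0],60]

```text
time_s: 14.03
position: [0.6439, 0.0902, 0.0765]
tcp_rot: [-180.0, 0.1, 116.4]
contact_force: [-4.6, -4.1, 6.2]
grip_width: 0.145
```

```bash
python3 - <<'E'
from h import *
s=observe(); print(s["joints"],s["position"],s["tcp_rot"],s["contact_force"],s["moment"],s["grip_width"])
E
```

```text
[  8.01768692  36.22577953  11.37335003  65.13231248  -0.08638353
 -18.38306287] [0.64385735 0.09022884 0.0765033 ] [-1.79987237e+02  8.67872126e-02  1.16400748e+02] [-4.61125871 -4.05135862  6.1946174 ] [-0.72817557  1.07797446 -0.04115286] 0.14497552764557364
```

Turned 80° freely; finish the last 11°.

Call:
arm_command:
  deltas:
    - [[0,0,0],4]
    - [[0,0,0],8]
    - [[0,0,0],11]
    - [[0,0,0],11]
    - [[0,0,0],11]

```text
time_s: 14.45
position: [0.6439, 0.0901, 0.0765]
tcp_rot: [180.0, 0.1, 105.6]
contact_force: [-5.1, -2.6, 6.6]
grip_width: 0.147
```

```bash
python3 - <<'E'
from h import *
s=observe(); print(s["position"],s["tcp_rot"],s["contact_force"],s["moment"],s["grip_width"])
im=snapshot("wrist"); cv2.imwrite("pics/w12.png",im[:,:,::-1])
E
```

```text
[0.64385171 0.09014669 0.07649679] [1.79998647e+02 9.41578855e-02 1.05589148e+02] [-5.07951483 -2.55232946  6.57100442] [-0.79040501  1.01755241 -0.04206042] 0.14748847764249465
```

View pics/w12.png

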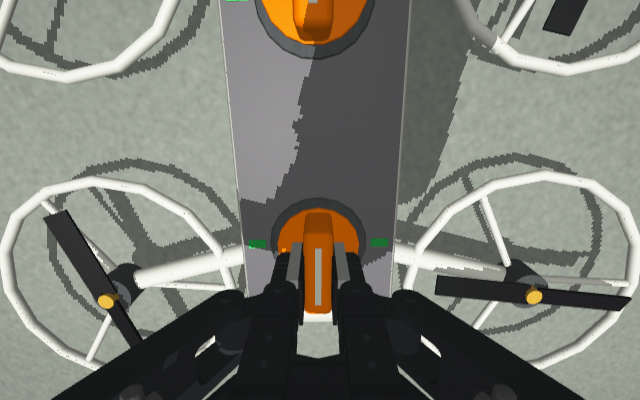

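Call:
arm_command:
  deltas:
    - [[0,0,-0.2],0]
    - [[0,0,-0.4],0]
    - [[0,0,-0.6],0]
    - [[0,0,-0.75],0]
    - [[0,0,-0.85],0]
    - [[0,0,-0.85],0]

```text
time_s: 15.0
position: [0.6437, 0.0901, 0.0832]
tcp_rot: [-179.9, 0.1, 105.6]
contact_force: [-1.1, -3.8, -1.4]
grip_width: 0.143
```

```bash
python3 - <<'E'
from h import *
s=observe(); print(s["position"],s["tcp_rot"],s["contact_force"],s["moment"],s["grip_width"])
E
```

```text
[0.64374769 0.09013094 0.08323735] [-1.79935319e+02  7.85439637e-02  1.05593975e+02] [-1.08830685 -3.84483346 -1.44391748] [-0.93881388  0.12545819 -0.03587164] 0.14256940212092659
```

Call:
arm_command:
  deltas:
    - [[0,0,0.05],0]
    - [[0,0,0.05],0]
    - [[0,0,0.05],0]
    - [[0,0,0.05],0]
    - [[0,0,0.05],0]
    - [[0,0,0],0]
    - [[0,0,-1.5],0]
    - [[0,0,-4],0]
    - [[0,0,-7],0]
    - [[0,0,-10],0]
    - [[0,0,-11],0]
    - [[0,0,-11],0]
  jaw: 0

```text
time_s: 16.0
position: [0.6461, 0.0914, 0.1988]
tcp_rot: [179.5, 0.1, 105.6]
contact_force: [0.3, 0.4, -0.4]
grip_width: 1.0
```

Call:
arm_command:
  deltas:
    - [[0,-2,0],0]
    - [[0,-5,-1],0]
    - [[0,-8,-2],0]
    - [[0,-11,-2],0]
    - [[0,-14,-2],0]
    - [[0,-17,-2],0]
    - [[0,-19,-2],0]
    - [[0,-20,-2],0]
    - [[0,-20,-2],0]

```text
time_s: 16.75
position: [0.4489, 0.0367, 0.2134]
tcp_rot: [-179.9, -0.0, 105.6]
contact_force: [-0.9, 0.5, 0.3]
grip_width: 1.002
```

```bash
python3 - <<'E'
from h import *
s=observe(); print(s["time_s"],s["position"],s["tcp_rot"],s["contact_force"],s["grip_width"])
C={"w":camera_model("wrist"),"top":camera_model("top"),"scene":camera_model("scene")}
I={"w":snapshot("wrist"),"top":snapshot("top"),"scene":snapshot("scene")}
for n in C:
    im=I[n]; cv2.imwrite(f"pics/f_{n}.png",im[:,:,::-1])
    hsv=cv2.cvtColor(im,cv2.COLOR_RGB2HSV); o=cv2.inRange(hsv,(2,150,60),(22,255,255))
    near=cv2.morphologyEx(o,cv2.MORPH_CLOSE,np.ones((9,9)))
    m=cv2.bitwise_and(near,cv2.inRange(hsv,(0,0,110),(180,140,255)))
    k,l,st,c=cv2.connectedComponentsWithStats(m)
    for i in range(1,k):
        if st[i][4]<20: continue
        q=np.argwhere(l==i)[:,::-1].astype(np.float32); v=cv2.fitLine(q,cv2.DIST_L2,0,.01,.01).ravel()
        a,b=onz(C[n],v[2:]-10*v[:2],.102),onz(C[n],v[2:]+10*v[:2],.102); print(n,st[i],c[i],(a+b)/2,np.degrees(np.arctan2(*(a-b)[1::-1])))
    print([np.round(proj(C[n],p),1) for p in ((.5248,.056,.102),(.6437,.091,.102),(.6437,.091,.099),(.6437,.091,.109))])
E
```

```text
16.75 [0.4488716  0.03667383 0.21338537] [-1.79863215e+02 -2.84658525e-02  1.05591106e+02] [-0.93851734  0.51539065  0.3217543 ] 1.0020249924902276
w [314 259   3  29  87] [315. 273.] [0.52579832 0.05645212 0.102     ] -164.52261748696588
[array([314.8, 272.1]), array([316.7, 373.1]), array([316.7, 370.8]), array([316.7, 378.8])]
[array([305.1, 244.9]), array([271.1, 165.6]), array([271.3, 166.2]), array([270.6, 164.1])]
scene [302 171  16  12  48] [309.22916667 176.72916667] [0.52406966 0.05581405 0.102     ] -165.3965847226037
scene [370 214  19  13  64] [379.       220.453125] [0.64310129 0.09081527 0.102     ] -164.07400176951063
[array([309.5, 176.9]), array([379.3, 220.6]), array([379.1, 221.9]), array([379.8, 217.7])]
```

View pics/f_top.png

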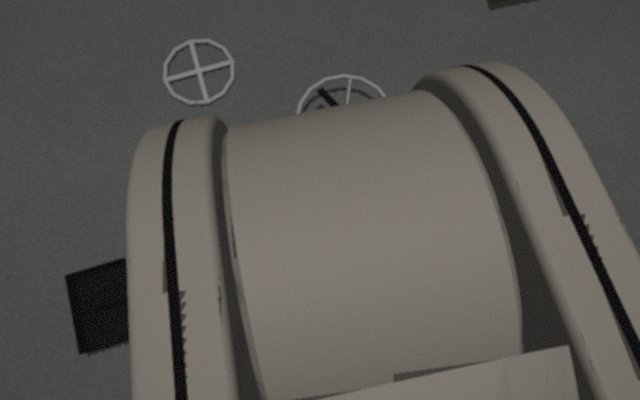

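View pics/f_scene.png

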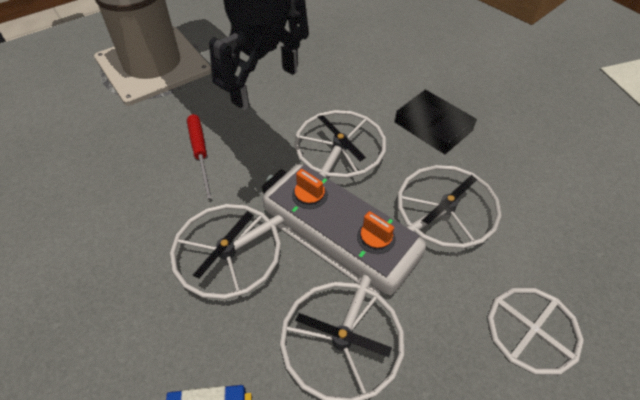

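```bash
python3 -c "
from station import *
print(hand_in())"
```

```text
the job is handed in; nothing more can be done
None
```

The open stud is now pressed, turned a quarter turn clockwise and caught, and I've handed the job in. However, its wing ends up along the hatch, not across it as the task says.

**What I did:** I closed on the far stud, at about (0.644, 0.091), and pressed it 13 mm; the force rose softly from about 4 to 7 N. I turned it about 91° clockwise with almost no resistance and let it rise. It caught, and I released it and backed the arm clear.

**Last checks:**
- **Far stud:** after release its wing top is 102 mm above the bench, down from 109 mm. That matches the caught position, 7 mm down.
- **Near stud:** its height and wing angle are unchanged.
- **Robot:** it is touching nothing, and the clock read about 17 s. The last top picture was blocked by the arm, so the final far-stud reading comes from the scene camera alone.

**What disagreed with the task:**
- **Wing directions are swapped:** the higher stud had its wing across the hatch, in line with the green ticks. The lower stud had its wing along the hatch. I went by height and feel, so both studs are now down with their wings along the hatch and not in line with the ticks.
- **I started on the wrong stud:** going by wing direction, I gripped the near one first, pressed it to its bottom stop with up to about 34 N, and tried a 6° clockwise turn. It had only about 8.6 mm of travel and would not turn clockwise or pull up, which matches a locked stud. I released it unchanged.

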